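# Secure a reagent bottle in the screw-locked sliding clamp

## Robot

A 6-joint arm with a two-finger parallel gripper is mounted at the origin on a cart in front of the work surface, level with it; the furniture and walls round the work are solid. World frame = base frame: x ahead of the robot, y to its left, z up, the work surface at z = 0. Lengths are in m, angles in rad, forces in N, time in s.
With the tool pointing down it reaches from about 0.3 to 0.775 m from the base axis. Payload 14.6 kg.
Tool frame: the origin (TCP) lies at the very end of the fingers, on their centre line; the grasp point (between the pads) lies 19 mm behind it; z points along the fingers, y is the line along which they close (so a half turn about z gives the same grasp; the last joint's range is limited). The gripper opens to 94 mm and grips with 3 to 60 N. Pads are 16 mm wide; open, the fingers measure 119 mm over their backs; the gripper's body (75 mm by 177 mm) begins 78 mm behind the grasp point.
Start: joints at [1.144, 0.3, 1.521, -0, 1.321, -0.067], TCP at [0.194, 0.515, 0.205] pointing down, gripper open.
Joint ranges: [-3.03, 3.03], [-0.79, 2.21], [0.23, 2.52], [-1.04, 4.18], [0, 3.07], [-2.55, 2.55]. Speed limits (rad/s): [2.22, 2.22, 2.57, 3.14, 3.14, 3.14].

## Interface

Orientations are given as [roll, pitch, yaw] about the fixed x, y, z axes, in that order (R = Rz(yaw) Ry(pitch) Rx(roll)).
In Python, from station import ctrl gives the robot as it stands.
- The arm moves only by the shell command python3 -m pendant 'ROWS' [OPENING] [FORCE]. ROWS is JSON, a list of rows, each a list of 2 entries, a list of its own where there are three numbers: the shift along the world's x, y, z in cm, then the turn about the world's z in rad. A call has 1 to 20 rows; each row shifts and turns the commanded pose from where the row before left it; what a row does not reach is not made up. A row lasts 1/12 s, in which the tool goes at most 41.7 mm and 7.16 degrees, less where a joint would pass 70% of its speed; a pose out of reach is approached as far as the arm can. A call is refused whole if a number of a shift passes 4.17 or a number of a turn 0.125, either way. A call with a gripper value outside its range is refused whole. OPENING is the opening, from 0 (shut) to 1 (fully open), set as the call begins (- or left out, the last holds). The fingers move at their own pace and stop on an object; FORCE is the grip in N (left out, the last holds). Time passes only in rows, so rows that do not move let the fingers close. It gives the time, the measured TCP pose, the force, the opening and the grip force at its end, in the units of the state.
- ctrl.get_obs(): the state, without advancing time (a new reading comes with each control period).
- ctrl.camera(name): name is "side" or "top" or "wrist"; returns a dict with "color" (400x640x3 uint8, red, green, blue), "intrinsics" (3x3 intrinsics, pixels), "camera_from_world" (4x4, takes a point from world to camera coordinates). Camera axes: x right, y down, z forward; pixel columns grow to the right and rows downward; lengths in m; the calibration is good to about 2 mm. A picture is of the moment at which its call begins. There is no depth.
- ctrl.hand_in(): hands the job in; it is judged then, once.
The state is a dict: "time_s": time; "qpos": joint angles; "joint_vel": joint speeds; "tau": joint torques, N m; "ee_pos": TCP position; "eef_rot": TCP orientation; "force": force on the tool from outside, world axes, zero at the start; "moment": the same for the moment, N m; "grip_width": finger opening in m; "grip_force": force on a finger pad.
Only numpy, scipy, OpenCV 4.12 (cv2) and the standard library are available. Lean on these libraries where they do the work, as an engineer would, in place of code of your own. Each camera call takes 0.05 s, during which the arm holds its last target. There are 200 camera calls.

## Task

Secure the smallest of the three bottles in the bench clamp: loosen the wing screw on the sliding collar, slide the collar back to make room, stand the bottle upright on the base plate between the two V jaws and let go of it. Then slide the collar up so that both jaws touch the bottle without play, turn the screw fully tight again and let go; do not push or tip the other bottles and the jar.

Things in the scene. Friction and masses are not known exactly. Their poses are not given: they have to be found in the camera images.
- bottle_clamp: Fixed clamp on a dark steel base plate 150 (x) x 225 (y) x 8 mm; origin at the centre of its underside, z up. Steel shaft, 18 mm dia., along its y axis at x = +45, height 45 mm, between two grey end blocks (44 x 18 mm, 64 mm high) at y = -96 and +101 mm. The sliding dark collar on it is 44 x 40 mm, top 67 mm high; its arm to -x carries the moving V jaw.
- fixed_jaw (a point): Apex of the fixed black V jaw's notch, at the clamp's x = -40, y = +85, z = 30 mm; the notch opens to the clamp's -y, the moving jaw's to +y. Axes as the clamp's. Both jaws span 56 mm in x, reach 48 mm above the worktop and have flanks at 30 degrees to x: the 52 mm bottle seats with its axis 30 mm from each apex.
- nest (a point): Point on the base plate's top, 8 mm above the worktop, at the clamp's x = -40, y = +55 mm: where the small bottle's axis stands when fully in the fixed jaw. Axes as the clamp's. With the collar fully back the axis has 40 mm of room from here along -y; a bottle stood up to 20 mm short slides home along the plate when the collar is pushed up.
- collar (a joint): Slide of the collar on the shaft, m: distance between the V apexes = 0.030 + value. 0 = nearest the fixed jaw, grows towards the clamp's -y, 0.070 = fully back; the small bottle just fits at 0.030. Starts at 0.002 to 0.020, locked. Screw loose: slides with about 1 N. Screw tight: does not move (over 25 N).
- screw (a joint): Wing screw on the collar, rad, vertical axis: 0 = fully tight (stop), grows as it is turned counter-clockwise seen from above (loosening), 1.4 = stop, fully loose. The collar is held below about 0.3 and free above 0.6. Starts at 0 to 0.1. Turning takes about 0.2 Nm; it stays where it is left.
- wing (a point): Grip point of the wing screw, on its axis, 95 mm above the worktop. The wing is an upright black bar 62 mm long (this point's y), 12 mm thick (this point's x), 78 to 108 mm above the worktop. The point turns with the screw (at joint value 0 its axes are the clamp's, wing along the shaft) and moves with the collar; the collar may be slid by holding the wing.
- small_bottle: Loose amber reagent bottle with screw cap, the smallest of the three: 52 mm dia., 125 mm high, straight body up to 100 mm, cap 34 mm dia. above; 0.2 kg or so. Origin at the centre of its underside, z up. It stands in the grey tray (floor 5 mm above the worktop), in any of the three places.
- large_bottle: Bystander: loose clear bottle 64 mm dia., 150 mm high, in the tray. Origin at the centre of its underside.
- middle_bottle: Bystander: loose clear bottle 56 mm dia., 130 mm high, in the tray. Origin at the centre of its underside.
- tray: Fixed low grey tray 310 (x) x 100 (y) x 12 mm, floor top 5 mm above the worktop; the three bottles stand in it in a row along its x axis about 95 mm apart, so fingers fit more freely across the row (tray y). Origin at the centre of its underside.
- jar: Bystander: loose white jar with blue cap, 63 mm dia., 53 mm high, to the right of the clamp. Origin at the centre of its underside.
Mind the look-alikes: they are no part of the job. What is shaped like the small_bottle but blue or purple is not meant.

How it is judged:
By the outcome, as a careful person would: the job done as asked, in the order asked, and still so for the second after the job is handed in, with the robot touching nothing.
It also fails if it takes over 62 s, if anything falls off the work surface, if the arm or the gripper's body presses on something with over 40 N, if the wrist force passes 120 N, or if a joint passes its speed limit or range.

## Working session

There is one attempt and no reset: what is moved stays moved. The work goes in short steps, Python scripts to look and compute and a shell command to move; the robot and the scene stay as the last step left them, time stands still between calls to the robot, and variables do not carry over. Pictures are saved under pics/ and viewed, at most 10 in all, crops included, and the job is handed in when it is done.

```bash
mkdir -p pics; ls; cat > h.py <<'E'
from station import ctrl
import numpy as np, cv2
def cam(n):
    c=ctrl.camera(n); return c["color"],np.array(c["intrinsics"]),np.array(c["camera_from_world"])
def ray(K,T,u,v,z):
    d=T[:3,:3].T@np.linalg.solve(K,[u,v,1]); o=-T[:3,:3].T@T[:3,3]
    return o+d*(z-o[2])/d[2]
def proj(K,T,p):
    q=K@(T[:3,:3]@np.array(p)+T[:3,3]); return q[:2]/q[2]
def save(n,im): cv2.imwrite("pics/"+n,im[:,:,::-1])
E
python3 - <<'E'
from h import *
for n in["top","side"]:
    im,K,T=cam(n); save(n+"0.png",im); print(n,K.round(1).tolist(),T.round(3).tolist()); np.savez(n+"0.npz",im=im,K=K,T=T)
o=ctrl.get_obs(); print(o["time_s"],o["ee_pos"],o["eef_rot"],o["grip_width"])
E
```

```text
pics
top [[382.7, 0.0, 322.4], [0.0, 382.7, 199.8], [0.0, 0.0, 1.0]] [[-0.007, -1.0, -0.021, 0.003], [-0.984, 0.011, -0.176, 0.53], [0.176, 0.019, -0.984, 1.034], [0.0, 0.0, 0.0, 1.0]]
side [[418.4, 0.0, 329.9], [0.0, 418.4, 200.2], [0.0, 0.0, 1.0]] [[0.938, 0.348, 0.009, -0.488], [0.288, -0.762, -0.581, -0.107], [-0.195, 0.547, -0.814, 1.63], [0.0, 0.0, 0.0, 1.0]]
0.1 [0.19354497 0.51457755 0.20494884] [-3.14059380e+00 -9.27248595e-05  2.78181439e+00] 0.09391100222310883
```

View pics/top0.png

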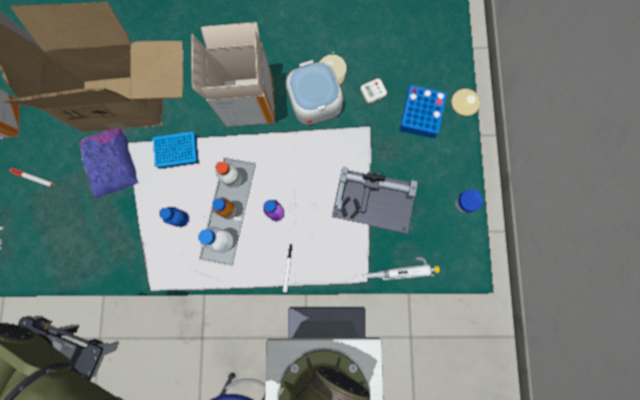

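View pics/side0.png

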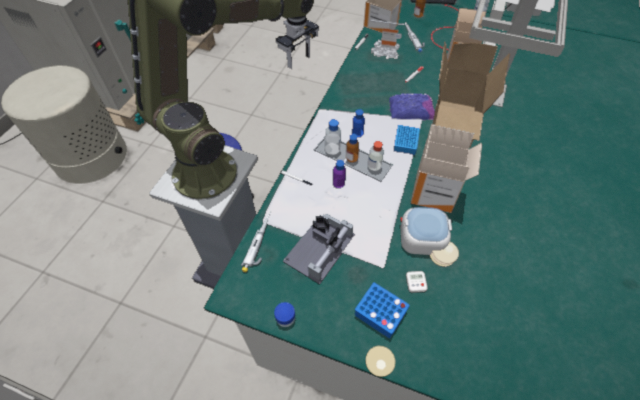

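Both views show the same layout. Things that could be taken for the bottle, by top-view pixel:
- amber bottle with blue cap, in the tray: (225,207)
- blue bottle: (174,216)
- purple bottle: (274,210)
- large clear bottle, blue cap: (215,239)
- middle clear bottle, orange cap: (228,172)

I choose the amber one in the tray at top (225,207), side (352,150). The clamp is at top (375,200), and the jar is probably at (470,201). Next I'll check the choice in a close crop.

```bash
python3 - <<'E'
from h import *
t=np.load("top0.npz")["im"]; s=np.load("side0.npz")["im"]
r=lambda a,f:cv2.resize(a,None,fx=f,fy=f,interpolation=cv2.INTER_CUBIC)
A=r(t[150:270,150:250],4); B=r(t[155:240,325:425],4); C=r(s[105:205,300:400],4); D=r(s[205:285,280:360],5)
im=np.zeros((600,800,3),np.uint8)
A=r(t[150:270,195:265],4); 
im[:480,:280]=A; im[:340,290:690]=B
B2=r(s[205:285,280:360],3); im[345:585,290:530]=B2
C=r(s[110:190,310:395],3); im[345:585,540:795]=C
save("crop1.png",im)
E
```

```text
(no output)
```

View pics/crop1.png

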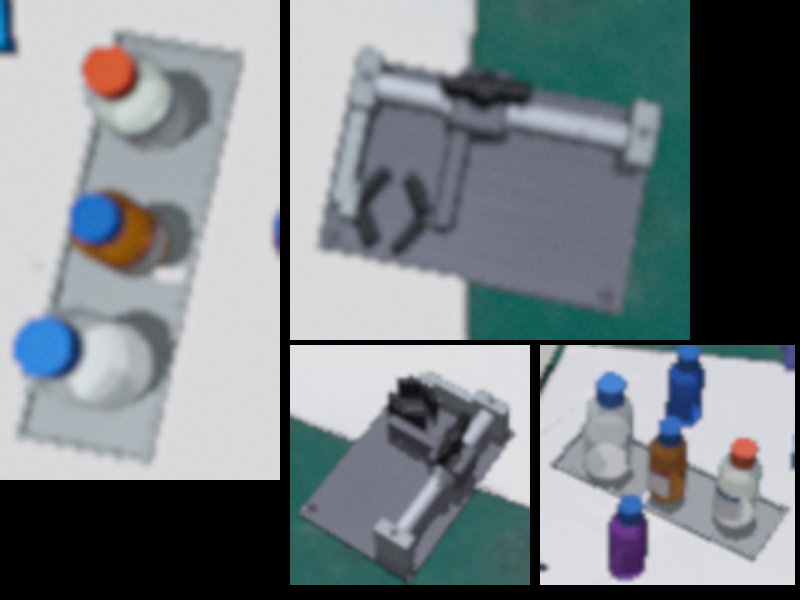

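The crop confirms an amber bottle with blue cap in the middle tray place (top 225,207). The other two in the tray are clear and the look-alikes are outside it. The wing is at about (374,177), lying along the shaft, with the jaws around (348,207).

```bash
python3 - <<'E'
from h import *
z=np.load("top0.npz"); im,K,T=z["im"],z["K"],z["T"]
hsv=cv2.cvtColor(im,cv2.COLOR_RGB2HSV)
m=cv2.inRange(hsv,(95,150,90),(118,255,255)); 
n,_,st,c=cv2.connectedComponentsWithStats(m)
for i in range(1,n):
    if st[i,4]>15 and st[i,0]>150 and st[i,0]<300: print("blue",st[i],c[i].round(1),ray(K,T,*c[i],0.13).round(4))
g=im.max(2); m=((g<48)).astype(np.uint8); m[:160]=0;m[200:]=0;m[:,:350]=0;m[:,400:]=0
n,_,st,c=cv2.connectedComponentsWithStats(m)
for i in range(1,n):
    if st[i,4]>15: print("dark",st[i],c[i].round(1),ray(K,T,*c[i],0.1).round(4))
q=lambda x,y:(325+(x-290)/4,155+y/4)
for nm,p,h in[("wing",(487,86),.105),("nearleft",(318,250),.008),("nearright",(622,311),.008),("blkL",(369,66),.064),("blkR",(645,125),.064),("jawL in",(366,208),.048),("jawR",(420,214),.048)]:
    print(nm,ray(K,T,*q(*p),h).round(4))
q=lambda x,y:(195+x/4,150+y/4)
for p in[(118,32),(242,52),(20,435),(152,462)]: print("tray",ray(K,T,*q(*p),.012).round(4))
z=np.load("side0.npz"); im,K2,T2=z["im"],z["K"],z["T"]
E
```

```text
blue [ 151  131   47   37 1371] [174.8 148.9] [0.6591 0.3925 0.13  ]
blue [213 199  12  11 110] [218.4 204.2] [0.507  0.2685 0.13  ]
blue [264 201  12  11 107] [269.8 205.9] [0.5011 0.1337 0.13  ]
blue [160 208  28  18 360] [173.9 216.3] [0.4763 0.3839 0.13  ]
blue [199 230  16  14 171] [206.4 236.6] [0.4228 0.2963 0.13  ]
blue [214 396  33   4  94] [230.2 397.7] [0.0366 0.221  0.13  ]
dark [364 177  20   5  40] [372.8 178.7] [ 0.5775 -0.1397  0.1   ]
wing [ 0.5823 -0.1431  0.105 ]
nearleft [ 0.485  -0.0286  0.008 ]
nearright [ 0.4386 -0.2461  0.008 ]
blkL [ 0.6076 -0.0657  0.064 ]
blkR [ 0.5629 -0.2568  0.064 ]
jawL in [ 0.5091 -0.0624  0.048 ]
jawR [ 0.5044 -0.1002  0.048 ]
tray [0.6671 0.2909 0.012 ]
tray [0.6504 0.1974 0.012 ]
tray [0.3695 0.3501 0.012 ]
tray [0.3498 0.2546 0.012 ]
```

```bash
python3 -m pendant '[[[1.93,-3.28,0],-0.071],[[1.93,-3.28,0],-0.071],[[1.93,-3.28,0],-0.071],[[1.93,-3.28,0],-0.071],[[1.93,-3.28,0],-0.071],[[1.93,-3.28,0],-0.071],[[1.93,-3.28,0],-0.071],[[1.93,-3.28,0],-0.071],[[1.93,-3.28,0],-0.071],[[1.93,-3.28,0],-0.071],[[1.93,-3.28,0],-0.071],[[1.93,-3.28,0],-0.071],[[1.93,-3.28,0],-0.071],[[1.93,-3.28,0],-0.071],[[1.93,-3.28,0],-0.071],[[1.93,-3.28,0],-0.071],[[1.93,-3.28,0],-0.071],[[1.93,-3.28,0],-0.071],[[1.93,-3.28,0],-0.071],[[1.93,-3.28,0],-0.071]]' 0.5 60
python3 -m pendant '[[[0,0,0],0],[[0,0,0],0]]'
python3 - <<'E'
from h import *
im,K,T=cam("wrist"); save("w1.png",im); np.savez("w1.npz",im=im,K=K,T=T)
o=ctrl.get_obs(); print(o["time_s"],o["ee_pos"],o["eef_rot"],o["qpos"])
print((-T[:3,:3].T@T[:3,3]).round(3))
E
```

```text
time_s: 1.77
ee_pos: [0.5801, -0.1431, 0.205]
eef_rot: [-3.141, -0.0, 1.358]
force: [-0.0, 0.3, 0.7]
grip_width: 0.0471
grip_force: 0.0
time_s: 1.93
ee_pos: [0.5796, -0.1425, 0.2042]
eef_rot: [-3.14, -0.0, 1.36]
force: [-0.5, 0.6, -0.3]
grip_width: 0.0467
grip_force: 0.0
1.9833 [ 0.57931397 -0.14134146  0.20462702] [-3.14004593e+00 -2.72460078e-04  1.36163114e+00] [-3.00780923e-01  4.05257310e-01  1.38134949e+00  1.32848475e-04
  1.35655101e+00 -9.16442924e-02]
[ 0.595 -0.07   0.384]
```

View pics/w1.png

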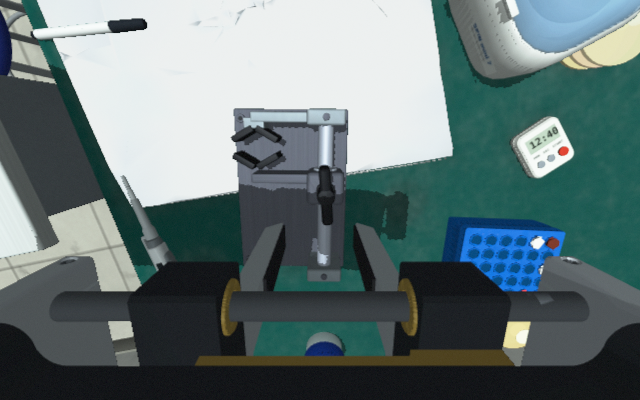

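The wrist view shows the wing bar at about (326,195), the plate's far-jaw corners at about (236,110) and (347,110), and the fixed-jaw block's bolt at (326,117). The jar is under the gripper at (324,345), well off to clamp −y. The jaws are nearly closed.

```bash
python3 - <<'E'
from h import *
z=np.load("w1.npz"); im,K,T=z["im"],z["K"],z["T"]
g=im.max(2)
m=(g<40).astype(np.uint8); m[:100]=0; m[235:]=0; m[:,:225]=0; m[:,355:]=0
n,_,st,c=cv2.connectedComponentsWithStats(m)
for i in range(1,n):
    if st[i,4]>30: print("dark",st[i].tolist(),c[i].round(1).tolist())
cr=im[100:275,225:360]; save("w1c.png",cv2.resize(cr,None,fx=3.4,fy=3.4,interpolation=cv2.INTER_CUBIC))
E
```

```text
dark [235, 129, 22, 13, 70] [246.6, 135.4]
dark [264, 128, 18, 14, 62] [273.2, 133.7]
dark [235, 151, 25, 17, 135] [248.3, 157.7]
dark [317, 166, 18, 59, 522] [326.1, 198.0]
dark [280, 225, 5, 10, 33] [282.7, 230.4]
```

View pics/w1c.png

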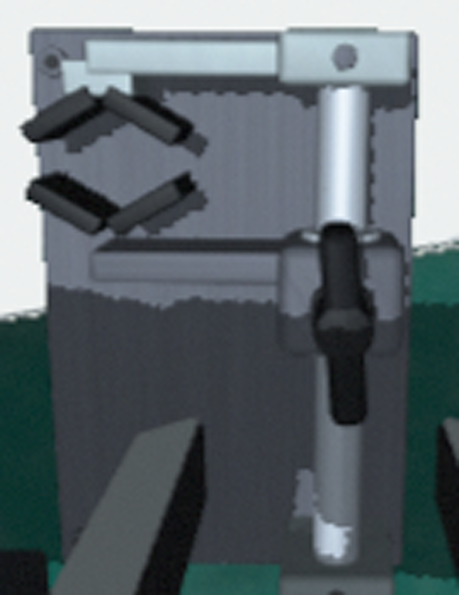

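```bash
python3 - <<'E'
from h import *
z=np.load("w1.npz"); K,T=z["K"],z["T"]
q=lambda x,y:(225+x/3.4,100+y/3.4)
P={}
for nm,p,h in[("TL",(32,30),.008),("TR",(417,32),.008),("bolt",(345,57),.064),("blkTL",(281,30),.064),("blkTR",(412,32),.064),("hub108",(345,322),.108),("wing end far",(340,226),.108),("wing end near",(350,412),.108),("apexF48",(103,91),.048),("apexM48",(106,229),.048)]:
    P[nm]=ray(K,T,*q(*p),h); print(nm,P[nm].round(4))
# clamp fit from TL(-75,112.5) TR(75,112.5) bolt(45,101) blk corners and top view near corners
src=np.array([[-75,112.5],[75,112.5],[45,101],[23,110],[67,110]])/1e3
dst=np.array([P[k][:2] for k in["TL","TR","bolt","blkTL","blkTR"]])
def fit(src,dst):
    a,b=src-src.mean(0),dst-dst.mean(0); yaw=np.arctan2((a[:,0]*b[:,1]-a[:,1]*b[:,0]).sum(),(a*b).sum())
    R=np.array([[np.cos(yaw),-np.sin(yaw)],[np.sin(yaw),np.cos(yaw)]]); t=dst.mean(0)-R@src.mean(0)
    return yaw,R,t,np.abs(src@R.T+t-dst).max()
print(fit(src,dst))
src=np.vstack([src,[[-.075,.1125],[-.075,-.1125]]]); dst=np.vstack([dst,[[.485,-.0286],[.4386,-.2461]]])
yaw,R,t,e=fit(src,dst); print(yaw,t,e)
for k in P: print(k,(R.T@(P[k][:2]-t)*1e3).round(1))
print("nest",t+R@[-.04,.055])
for zz in(.1,.108): print("wingcent in clamp",R.T@(ray(K,T,326.1,198,zz)[:2]-t))
E
```

```text
TL [ 0.4916 -0.0248  0.008 ]
TR [ 0.6348 -0.0564  0.008 ]
bolt [ 0.6045 -0.0611  0.064 ]
blkTL [ 0.5859 -0.0485  0.064 ]
blkTR [ 0.6273 -0.058   0.064 ]
hub108 [ 0.5875 -0.1374  0.108 ]
wing end far [ 0.592  -0.1086  0.108 ]
wing end near [ 0.5832 -0.1658  0.108 ]
apexF48 [ 0.5208 -0.054   0.048 ]
apexM48 [ 0.5091 -0.1005  0.048 ]
(np.float64(-0.21907364436415117), array([[ 0.97609919,  0.2173255 ],
       [-0.2173255 ,  0.97609919]]), array([ 0.53870759, -0.15047202]), np.float64(0.0016143302537495186))
-0.21443507323599184 [ 0.53800589 -0.15144795] 0.003663118841912061
TL [-72.3 113.9]
TR [ 74.3 113.5]
bolt [ 45.7 102.4]
blkTL [ 24.9 110.8]
blkTR [ 67.3 110.3]
hub108 [45.4 24.3]
wing end far [43.6 53.3]
wing end near [47.2 -4.4]
apexF48 [-37.5  91.5]
apexM48 [-39.1  43.6]
nest [ 0.51062577 -0.08919581]
wingcent in clamp [0.04522641 0.01871369]
wingcent in clamp [0.04503217 0.02078047]
```

```bash
python3 -m pendant '[[[0.79,0.36,-1],0.05],[[0,0,-3],0],[[0,0,-3],0],[[0,0,-3],0],[[0,0,-2],0],[[0,0,-0.9],0],[[0,0,0],0],[[0,0,0],0]]'
python3 -m pendant '[[[0,0,0],0],[[0,0,0],0],[[0,0,0],0],[[0,0,0],0],[[0,0,0],0],[[0,0,0],0]]' 0 60
```

```text
time_s: 2.65
ee_pos: [0.5879, -0.1371, 0.0776]
eef_rot: [3.141, 0.0, 1.413]
force: [-0.5, 0.2, 0.4]
grip_width: 0.047
grip_force: 0.0
time_s: 3.15
ee_pos: [0.5877, -0.1377, 0.077]
eef_rot: [3.141, 0.0, 1.412]
force: [-3.0, 0.9, 5.6]
grip_width: 0.0184
grip_force: 60.0
```

```bash
python3 -m pendant '[[[0,0,0],0],[[0,0,0],0]]'
python3 - <<'E'
from h import *
im,K,T=cam("wrist"); print(proj(K,T,[.5877,-.1377,.1]))
cr=im[100:300,225:425]; save("w2.png",cv2.resize(cr,None,fx=3,fy=3,interpolation=cv2.INTER_CUBIC))
E
```

```text
time_s: 3.32
ee_pos: [0.5876, -0.1376, 0.077]
eef_rot: [3.141, 0.0, 1.412]
force: [-2.4, 1.2, 6.3]
grip_width: 0.0188
grip_force: 60.0
[320.20431755 251.5846909 ]
```

View pics/w2.png

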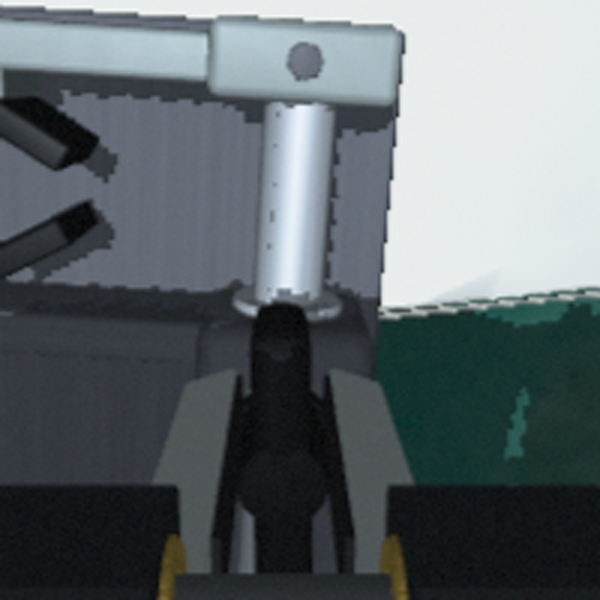

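The fingers straddle the wing at its hub (about 19 mm). I'll turn it a little and check.

```bash
python3 -m pendant '[[[0,0,0],0.1],[[0,0,0],0.1],[[0,0,0],0.1],[[0,0,0],0.1],[[0,0,0],0],[[0,0,0],0]]'
python3 - <<'E'
from h import *
im,K,T=cam("wrist"); print(ctrl.get_obs()["moment"])
cr=im[100:300,225:425]; save("w3.png",cv2.resize(cr,None,fx=3,fy=3,interpolation=cv2.INTER_CUBIC))
E
```

```text
time_s: 3.87
ee_pos: [0.5862, -0.1377, 0.0768]
eef_rot: [-3.138, -0.001, 1.812]
force: [-13.3, 1.6, 11.9]
grip_width: 0.0184
grip_force: 60.0
[ 0.08094623  2.79901396 -0.06494596]
```

View pics/w3.png

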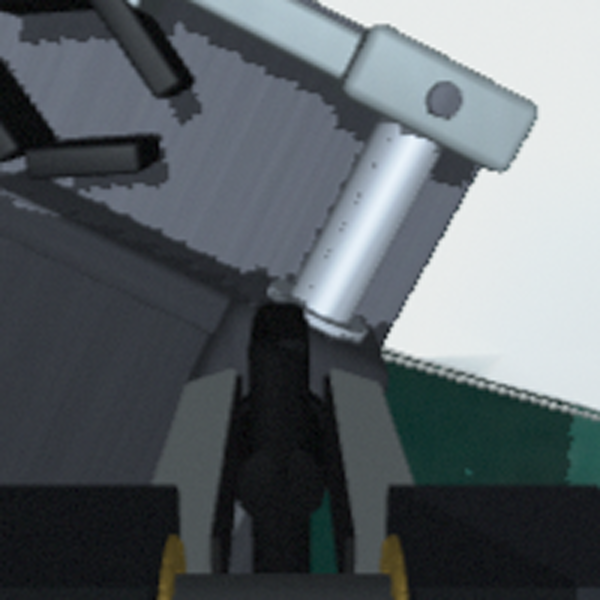

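The wing turned with the gripper: the bar still lines up with the fingers while the clamp appears rotated. I'll continue to fully loose, easing the small side force.

```bash
python3 -m pendant '[[[-0.1,0,0],0.1],[[-0.05,0,0],0.1],[[0,0,0],0.1],[[0,0,0],0.1],[[0,0,0],0.1],[[0,0,0],0.1],[[0,0,0],0.1],[[0,0,0],0.1],[[0,0,0],0.08],[[0,0,0],0],[[0,0,0],0]]'
python3 -c "
from h import *
o=ctrl.get_obs();print(o['moment'],o['qpos'])"
```

```text
time_s: 4.83
ee_pos: [0.5842, -0.1374, 0.0768]
eef_rot: [-3.14, -0.005, 2.692]
force: [-17.9, 3.2, 15.2]
grip_width: 0.0189
grip_force: 60.0
[ 0.59244245  3.48830895 -0.09882752] [-2.91725154e-01  5.41727085e-01  1.49417469e+00 -5.18771705e-04
  1.11055349e+00 -1.41305706e+00]
```

```bash
python3 -m pendant '[[[-0.42,-1.22,0],0],[[-0.27,-1.22,0],0],[[-0.27,-1.22,0],0],[[-0.27,-1.22,0],0],[[0,0,0],0],[[0,0,0],0],[[0,0,0],0]]'
```

```text
time_s: 5.42
ee_pos: [0.5728, -0.1868, 0.0769]
eef_rot: [-3.141, -0.002, 2.691]
force: [-10.0, 1.2, 8.9]
grip_width: 0.0184
grip_force: 60.0
```

```bash
python3 -m pendant '[[[-0.22,-0.59,0],0],[[-0.13,-0.59,0],0],[[0,0,0],0],[[0,0,0],0]]'; python3 -m pendant '[[[-0.06,-0.3,0],0],[[0,0,0],0],[[0,0,0],0]]';python3 -m pendant '[[[-0.06,-0.3,0],0],[[0,0,0],0],[[0,0,0],0]]'
```

```text
time_s: 5.75
ee_pos: [0.57, -0.1986, 0.0769]
eef_rot: [-3.141, -0.0, 2.691]
force: [-3.6, 0.0, 7.3]
grip_width: 0.0183
grip_force: 60.0
time_s: 6.0
ee_pos: [0.5699, -0.1991, 0.0769]
eef_rot: [3.139, -0.001, 2.692]
force: [-1.2, 15.1, 8.4]
grip_width: 0.0185
grip_force: 60.0
time_s: 6.25
ee_pos: [0.5698, -0.1997, 0.0768]
eef_rot: [3.135, -0.003, 2.693]
force: [1.6, 31.3, 9.3]
grip_width: 0.0187
grip_force: 60.0
```

```bash
python3 -m pendant '[[[0.1,0.55,0],0],[[0,0,0],0],[[0,0,0],0]]' && python3 -m pendant '[[[0,0,0],0],[[0,0,0],0],[[0,0,0],0],[[0,0,0],0],[[0,0,3],0],[[0,0,4],0],[[0,0,4],0],[[0,0,4],0]]' 0.5
python3 -m pendant '[[[-0.39,2.92,0],0.016],[[-0.39,2.92,0],0.016],[[-0.39,2.92,0],0.016],[[-0.39,2.92,0],0.016],[[-0.39,2.92,0],0.016],[[-0.39,2.92,0],0.016],[[-0.39,2.92,0],0.016],[[-0.39,2.92,0],0.016],[[-0.39,2.92,0],0.016],[[-0.39,2.92,0],0.016],[[-0.39,2.92,0],0.016],[[-0.39,2.92,0],0.016],[[-0.39,2.92,0],0.016],[[-0.39,2.92,0],0.016],[[-0.39,2.92,0],0.016],[[-0.39,2.92,0],0.016],[[0,0,0],0],[[0,0,0],0]]' 1
python3 - <<'E'
from h import *
im,K,T=cam("wrist"); save("w4.png",im); np.savez("w4.npz",im=im,K=K,T=T)
t,K2,T2=cam("top"); np.savez("top1.npz",im=t,K=K2,T=T2)
hsv=cv2.cvtColor(im,cv2.COLOR_RGB2HSV)
n,_,st,c=cv2.connectedComponentsWithStats(cv2.inRange(hsv,(95,120,80),(120,255,255)))
for i in range(1,n):
    if st[i,4]>60: print(st[i],c[i].round(1),ray(K,T,*c[i],.13).round(4))
o=ctrl.get_obs(); print(o["time_s"],o["ee_pos"],o["eef_rot"])
E
```

```text
time_s: 6.5
ee_pos: [0.5701, -0.1982, 0.0769]
eef_rot: [3.141, -0.0, 2.692]
force: [-3.9, 1.8, 5.9]
grip_width: 0.0188
grip_force: 60.0
time_s: 7.17
ee_pos: [0.5697, -0.1986, 0.2282]
eef_rot: [-3.142, -0.0, 2.692]
force: [-0.0, -1.2, -0.3]
grip_width: 0.0471
grip_force: 0.0
time_s: 8.67
ee_pos: [0.5073, 0.2695, 0.2261]
eef_rot: [-3.141, -0.0, 2.95]
force: [-0.6, 0.1, -0.6]
grip_width: 0.0943
grip_force: 0.0
[ 306   89   43   46 1593] [327.1 111.5] [0.4227 0.295  0.13  ]
[ 411  130   60   44 1686] [440.4 151.1] [0.4807 0.3977 0.13  ]
[ 515  157  125  116 7447] [590.  219.4] [0.5819 0.5459 0.13  ]
[309 188  24   9 163] [321.1 192.3] [0.4992 0.2744 0.13  ]
[318 211  14   7  78] [324.5 213.9] [0.5226 0.2736 0.13  ]
[ 437  241   54   51 1282] [465.2 262.6] [0.607  0.4143 0.13  ]
8.7667 [0.50775765 0.26792187 0.22631314] [-3.14129598e+00 -9.57601975e-05  2.94737075e+00]
```

View pics/w4.png

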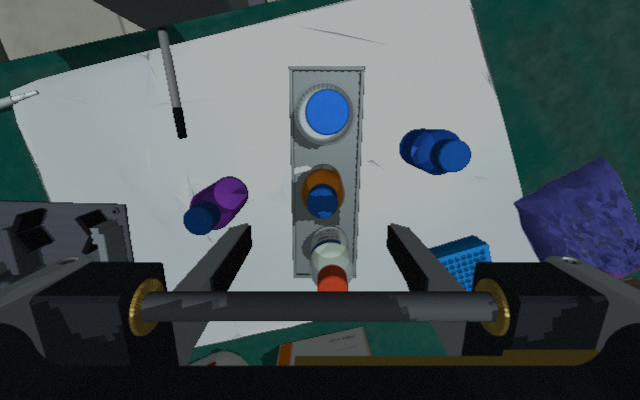

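The view shows the amber bottle's blue cap at about (322,202), partly shaded, between the fingers. The large bottle's cap is at (327,111) and the orange cap at (332,280). I'll refine the cap centre.

```bash
python3 - <<'E'
from h import *
z=np.load("w4.npz"); im,K,T=z["im"],z["K"],z["T"]
hsv=cv2.cvtColor(im,cv2.COLOR_RGB2HSV)
m=cv2.inRange(hsv,(95,90,20),(125,255,255)); m[:,:295]=0;m[:,350:]=0;m[:170]=0;m[230:]=0
ys,xs=np.nonzero(m); print(xs.min(),xs.max(),ys.min(),ys.max(),xs.mean(),ys.mean(),len(xs))
for r in range(180,224,3): 
    w=xs[ys==r]; print(r,(w.min(),w.max()) if len(w) else None,im[r,322].tolist())
u=(xs.min()+xs.max())/2
print("low edge",ray(K,T,u,ys.max()+.5,.13),"topedge",ray(K,T,u,ys.min()-.5,.13), "cam",(-T[:3,:3].T@T[:3,3]).round(3))
a=cv2.inRange(hsv,(5,100,60),(22,255,255)); a[:,:295]=0;a[:,350:]=0;a[:150]=0;a[230:]=0
ys,xs=np.nonzero(a); print("amber",xs.min(),xs.max(),ys.min(),ys.max())
z=np.load("top0.npz"); im,K,T=z["im"],z["K"],z["T"]
hsv=cv2.cvtColor(im,cv2.COLOR_RGB2HSV)
m=cv2.inRange(hsv,(95,150,90),(118,255,255)); m[:,:205]=0;m[:,235:]=0;m[:190]=0;m[215:]=0
ys,xs=np.nonzero(m); print(xs.min(),xs.max(),ys.min(),ys.max())
for k in(0,.11,.13): print(ray(K,T,218.4,204.2,k))
E
```

```text
307 337 184 218 321.8640093786635 201.042203985932 853
180 None [100, 55, 7]
183 None [56, 40, 37]
186 (np.int64(315), np.int64(330)) [9, 29, 52]
189 (np.int64(311), np.int64(333)) [13, 60, 120]
192 (np.int64(309), np.int64(335)) [20, 69, 138]
195 (np.int64(308), np.int64(336)) [18, 60, 124]
198 (np.int64(307), np.int64(336)) [15, 40, 77]
201 (np.int64(307), np.int64(337)) [8, 37, 75]
204 (np.int64(307), np.int64(337)) [12, 37, 76]
207 (np.int64(308), np.int64(336)) [11, 36, 75]
210 (np.int64(308), np.int64(335)) [8, 36, 72]
213 (np.int64(310), np.int64(333)) [21, 70, 138]
216 (np.int64(315), np.int64(330)) [18, 66, 135]
219 None [50, 58, 62]
222 None [54, 61, 61]
low edge [0.52701373 0.27002534 0.13      ] topedge [0.49028994 0.27709612 0.13      ] cam [0.435 0.285 0.406]
amber 301 343 168 209
213 224 199 209
[0.52911314 0.30711008 0.        ]
[0.51042981 0.27444331 0.11      ]
[0.50703284 0.2685039  0.13      ]
```

```bash
python3 -m pendant '[[[0.25,0.55,-1],0],[[0,0,-3],0],[[0,0,-3],0],[[0,0,-3],0],[[0,0,-3],0],[[0,0,-2],0],[[0,0,-0.8],0],[[0,0,0],0],[[0,0,0],0]]'
python3 -m pendant '[[[0,0,0],0],[[0,0,0],0],[[0,0,0],0],[[0,0,0],0],[[0,0,0],0],[[0,0,0],0],[[0,0,0],0]]' 0 25
```

```text
time_s: 9.52
ee_pos: [0.5106, 0.2738, 0.069]
eef_rot: [3.141, 0.0, 2.947]
force: [-0.4, 0.2, 0.2]
grip_width: 0.0944
grip_force: 0.0
time_s: 10.1
ee_pos: [0.5102, 0.274, 0.0685]
eef_rot: [3.142, 0.0, 2.948]
force: [0.3, 0.7, 0.7]
grip_width: 0.0515
grip_force: 25.1
```

```bash
python3 -m pendant '[[[0,0,2.5],0],[[0,0,3.5],0],[[0,0,3.5],0],[[0,0,3.5],0],[[0,0,3.5],0],[[0,-1.6,0],-0.023],[[0,-2.5,0],0],[[0,-3,0],0],[[-0.13,-3,0],0],[[0,-3,0],0],[[0,-3,0],0],[[0,-3,0],0],[[0,-3,0],0],[[0,-3,0],0],[[0,-3,0],0],[[0,-3,0],0],[[0,-3,0],0],[[0,-2.5,0],0],[[0,-1.2,0],0],[[0,0,0],0]]'
python3 -m pendant '[[[0,0,0],0],[[0,0,0],0]]'
python3 - <<'E'
from h import *
im,K,T=cam("wrist"); np.savez("w5.npz",im=im,K=K,T=T)
save("w5.png",im)
o=ctrl.get_obs(); print(o["ee_pos"],o["eef_rot"])
p=o["ee_pos"][:2]; th=-.217; R=np.array([[np.cos(th),-np.sin(th)],[np.sin(th),np.cos(th)]]); print(R.T@(p-[.5383,-.151]))
E
```

```text
time_s: 11.77
ee_pos: [0.5086, -0.1059, 0.2331]
eef_rot: [-3.141, -0.001, 2.922]
force: [0.3, 0.7, -2.4]
grip_width: 0.0512
grip_force: 25.0
time_s: 11.93
ee_pos: [0.5088, -0.1031, 0.2333]
eef_rot: [3.141, -0.0, 2.925]
force: [0.6, 0.7, -3.4]
grip_width: 0.0509
grip_force: 25.0
[ 0.50890924 -0.10291355  0.2333951 ] [ 3.14141226e+00 -1.45628254e-04  2.92600729e+00]
[-0.03905454  0.04063085]
```

View pics/w5.png

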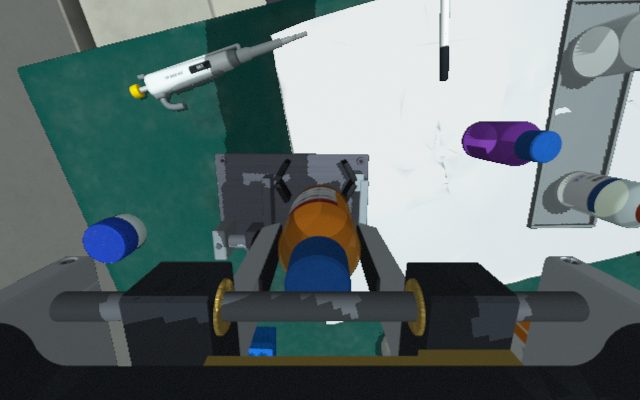

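The bottle is held at (320,240), with the moving jaw at (283,180), the fixed jaw at (347,180) and plate corners at (218,155) and (368,155). I'll check the clamp pose with these before lowering.

```bash
python3 - <<'E'
from h import *
z=np.load("w5.npz"); K,T=z["K"],z["T"]
th=-.217; R=np.array([[np.cos(th),-np.sin(th)],[np.sin(th),np.cos(th)]])
for u,v,h in[(217.5,155,.008),(368,154.5,.008),(360,160.5,.008)]:
    print((1e3*R.T@(ray(K,T,u,v,h)[:2]-[.5383,-.151])).round(1))
E
```

```text
[ -73.4 -105.7]
[-74. 113.]
[-65.4 101.7]
```

```bash
python3 -m pendant '[[[0.1,0.4,-1],0],[[0,0,-2.5],0],[[0,0,-3],0],[[0,0,-3],0],[[0,0,-3],0],[[0,0,-2],0],[[0,0,-0.8],0],[[0,0,-0.4],0],[[0,0,-0.3],0],[[0,0,0],0],[[0,0,0],0]]'
```

```text
time_s: 12.9
ee_pos: [0.5104, -0.1, 0.0745]
eef_rot: [-3.142, 0.002, 2.925]
force: [-0.5, 0.5, -2.4]
grip_width: 0.0511
grip_force: 25.0
```

```bash
python3 -m pendant '[[[0,0,-0.15],0],[[0,0,-0.1],0],[[0,0,0],0],[[0,0,0],0]]'
```

```text
time_s: 13.23
ee_pos: [0.5102, -0.1002, 0.0715]
eef_rot: [-3.142, 0.001, 2.925]
force: [-0.4, -0.1, 2.1]
grip_width: 0.0507
grip_force: 25.0
```

```bash
python3 -m pendant '[[[0,0,0],0],[[0,0,0],0],[[0,0,0],0],[[0,0,0],0],[[0,0,0],0],[[0,0,2],0],[[0,0,3],0],[[0,0,3],0],[[0,0,3],0],[[0,0,3],0],[[0,0,0],0]]' 0.8
python3 - <<'E'
from h import *
w=cam("wrist")[0]; s,K,T=cam("side"); t=cam("top")[0]
r=lambda a,f:cv2.resize(a,None,fx=f,fy=f,interpolation=cv2.INTER_CUBIC)
np.savez("w6.npz",w=w,s=s,t=t)
im=np.zeros((600,800,3),np.uint8); im[:300,:400]=r(s[195:295,270:403],3.01)[:300,:400]; im[:255,410:710]=r(t[155:240,325:425],3); im[305:595,:800]=r(w[100:245,120:520],2)[:290,:800]
save("c6.png",im)
E
```

```text
time_s: 14.15
ee_pos: [0.5116, -0.1005, 0.2167]
eef_rot: [-3.141, 0.008, 2.925]
force: [0.6, 0.0, 1.4]
grip_width: 0.0752
grip_force: 0.0
```

View pics/c6.png

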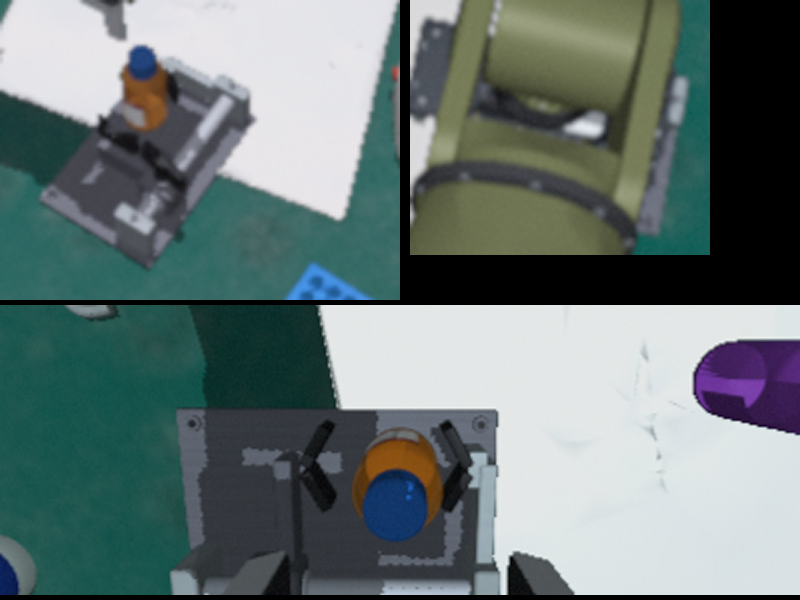

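The bottle stands upright on the plate between the jaws, about 10 mm off the fixed jaw, and the gripper is clear. Back to the wing.

```bash
python3 -m pendant '[[[1.25,-2,0.3],-0.06],[[1.25,-2,0],-0.06],[[1.25,-2,0],-0.06],[[1.25,-2,0],-0.053],[[1.25,-2,0],0],[[0,0,0],0],[[0,0,0],0],[[0,0,0],0]]' 0.5
```

```text
time_s: 14.97
ee_pos: [0.5718, -0.1995, 0.2126]
eef_rot: [-3.142, -0.002, 2.692]
force: [-0.6, 0.7, -0.3]
grip_width: 0.0469
grip_force: 0.0
```

```bash
python3 -m pendant '[[[0.1,0,-2],0],[[0,0,-3],0],[[0,0,-3],0],[[0,0,-3],0],[[0,0,-2],0],[[0,0,-0.5],0],[[0,0,0],0],[[0,0,0],0]]'
python3 -m pendant '[[[0,0,0],0],[[0,0,0],0],[[0,0,0],0],[[0,0,0],0],[[0,0,0],0],[[0,0,0],0]]' 0 60
```

```text
time_s: 15.63
ee_pos: [0.5737, -0.1998, 0.0802]
eef_rot: [3.142, 0.001, 2.692]
force: [0.4, -0.3, 0.2]
grip_width: 0.0468
grip_force: 0.0
time_s: 16.13
ee_pos: [0.5739, -0.2003, 0.0802]
eef_rot: [3.142, 0.002, 2.692]
force: [-0.8, -0.1, 6.5]
grip_width: 0.0118
grip_force: 62.7
```

```bash
python3 -m pendant '[[[0.14,0.63,0],0],[[0.14,0.63,0],0],[[0.14,0.63,0],0],[[0.14,0.63,0],0],[[0.03,0.15,0],0],[[0.03,0.15,0],0],[[0.03,0.15,0],0],[[0.03,0.15,0],0],[[0.03,0.15,0],0],[[0.03,0.15,0],0],[[0,0,0],0],[[0,0,0],0]]'
```

```text
time_s: 17.13
ee_pos: [0.5815, -0.1662, 0.0802]
eef_rot: [3.141, 0.003, 2.692]
force: [0.8, -0.1, 6.9]
grip_width: 0.0116
grip_force: 62.7
```

```bash
python3 -m pendant '[[[0.02,0.1,0],0],[[0.02,0.1,0],0],[[0.02,0.1,0],0],[[0,0,0],0],[[0,0,0],0]]'
```

```text
time_s: 17.55
ee_pos: [0.5822, -0.1633, 0.0802]
eef_rot: [3.142, 0.003, 2.692]
force: [0.7, -1.9, 7.9]
grip_width: 0.0114
grip_force: 62.7
```

```bash
python3 -m pendant '[[[0.02,0.1,0],0],[[0,0,0],0],[[0,0,0],0]]';python3 -m pendant '[[[0.02,0.1,0],0],[[0,0,0],0],[[0,0,0],0]]';python3 -m pendant '[[[0.01,0.05,0],0],[[0,0,0],0],[[0,0,0],0]]'
```

```text
time_s: 17.8
ee_pos: [0.5824, -0.1624, 0.0802]
eef_rot: [3.142, 0.003, 2.692]
force: [1.2, -1.2, 7.2]
grip_width: 0.0115
grip_force: 62.7
time_s: 18.05
ee_pos: [0.5826, -0.1616, 0.0803]
eef_rot: [-3.141, 0.003, 2.692]
force: [0.9, -3.4, 6.7]
grip_width: 0.0115
grip_force: 62.7
time_s: 18.3
ee_pos: [0.5826, -0.1615, 0.0802]
eef_rot: [-3.141, 0.003, 2.692]
force: [0.6, -5.7, 7.3]
grip_width: 0.0117
grip_force: 62.7
```

```bash
python3 -m pendant '[[[0.01,0.05,0],0],[[0.01,0.05,0],0],[[0,0,0],0],[[0,0,0],0]]'
python3 -m pendant '[[[0,0,0],-0.1],[[0,0,0],-0.1],[[0,0,0],-0.1],[[0,0,0],-0.1],[[0,0,0],-0.1],[[0,0,0],-0.1],[[0,0,0],0],[[0,0,0],0]]'
```

```text
time_s: 18.63
ee_pos: [0.5826, -0.1612, 0.0802]
eef_rot: [-3.14, 0.003, 2.691]
force: [-0.2, -10.9, 6.3]
grip_width: 0.0115
grip_force: 62.7
time_s: 19.3
ee_pos: [0.5826, -0.1612, 0.0802]
eef_rot: [3.141, 0.004, 2.09]
force: [0.1, -10.9, 6.4]
grip_width: 0.0118
grip_force: 62.7
```

```bash
python3 -m pendant '[[[0,0,0],-0.1],[[0,0,0],-0.1],[[0,0,0],-0.1],[[0,0,0],-0.1],[[0,0,0],-0.1],[[0,0,0],-0.1],[[0,0,0],-0.1],[[0,0,0],0],[[0,0,0],0]]'
python3 -c "
from h import *
print(ctrl.get_obs()['moment'])"
python3 -m pendant '[[[0,0,0],-0.05],[[0,0,0],0],[[0,0,0],0]]'
python3 -c "
from h import *
print(ctrl.get_obs()['moment'])"
python3 -m pendant '[[[0,0,0],-0.05],[[0,0,0],0],[[0,0,0],0]]'
python3 -c "
from h import *
print(ctrl.get_obs()['moment'])"
```

```text
time_s: 20.05
ee_pos: [0.5825, -0.1612, 0.0803]
eef_rot: [3.139, 0.003, 1.391]
force: [-1.9, -10.0, 7.0]
grip_width: 0.0114
grip_force: 62.7
[-1.99656693  0.58067053  0.08882305]
time_s: 20.3
ee_pos: [0.5825, -0.1612, 0.0803]
eef_rot: [3.139, 0.003, 1.341]
force: [-1.4, -10.2, 7.5]
grip_width: 0.0118
grip_force: 62.8
[-1.96131756  0.62704062  0.34152438]
time_s: 20.55
ee_pos: [0.5826, -0.1612, 0.0804]
eef_rot: [3.139, 0.003, 1.292]
force: [-1.3, -10.0, 8.3]
grip_width: 0.0118
grip_force: 62.9
[-2.00074668  0.51552071  0.93437046]
```

```bash
python3 -m pendant '[[[0,0,0],-0.03],[[0,0,0],0],[[0,0,0],0]]'; python3 -m pendant '[[[0,0,0],0],[[0,0,0],0],[[0,0,0],0],[[0,0,0],0],[[0,0,2],0],[[0,0,3],0],[[0,0,3],0],[[0,0,3],0],[[0,0,3],0],[[0,0,0],0]]' 0.4
python3 - <<'E'
from h import *
im,K,T=cam("wrist"); save("w7.png",im)
th=-.217; R=np.array([[np.cos(th),-np.sin(th)],[np.sin(th),np.cos(th)]])
hsv=cv2.cvtColor(im,cv2.COLOR_RGB2HSV)
m=cv2.inRange(hsv,(95,90,20),(125,255,255)); m[250:]=0
n,_,st,c=cv2.connectedComponentsWithStats(m)
for i in range(1,n):
    if st[i,4]>100: print("blue",st[i],c[i].round(1),(1e3*R.T@(ray(K,T,*c[i],.133)[:2]-[.5383,-.151])).round(1))
q=proj(K,T,[.5865,-.1613+.0,.108]); print("wing axis px",q)
m=(im.max(2)<45).astype(np.uint8); m[250:]=0
n,l,st,c=cv2.connectedComponentsWithStats(m)
for i in range(1,n):
    if st[i,4]>150:
        cs=np.argwhere(l==i)[:,::-1].astype(np.float32); r=cv2.minAreaRect(cs); b=cv2.boxPoints(r)
        e=np.array([R.T@(ray(K,T,*p,.105)[:2]-[.5383,-.151])*1e3 for p in b]); print("dark",st[i],e.round(0).tolist())
E
```

```text
time_s: 20.8
ee_pos: [0.5826, -0.1612, 0.0803]
eef_rot: [3.138, 0.003, 1.263]
force: [-1.8, -10.4, 6.8]
grip_width: 0.012
grip_force: 64.7
time_s: 21.63
ee_pos: [0.5836, -0.1598, 0.2252]
eef_rot: [3.133, 0.0, 1.262]
force: [0.0, -0.1, 0.5]
grip_width: 0.0373
grip_force: 0.0
blue [501   0  39  12 128] [522.   4.] [236.5 160.6]
blue [  0  50  10  50 373] [ 3.8 78.5] [-227.2  143.6]
blue [ 209  138   39   35 1038] [228.1 154.7] [-37.6  57. ]
blue [ 437  185  116   65 6541] [491.1 218.4] [222.4 -33.5]
wing axis px [321.88165349 196.45081045]
dark [101  30  33  16 154] [[-150.0, 178.0], [-118.0, 182.0], [-118.0, 174.0], [-150.0, 170.0]]
dark [248 157  27  19 161] [[-30.0, 32.0], [-0.0, 49.0], [3.0, 44.0], [-27.0, 27.0]]
dark [308 167  19  55 554] [[37.0, 34.0], [55.0, 33.0], [52.0, -30.0], [34.0, -29.0]]
dark [346 225  10  25 155] [[72.0, -67.0], [74.0, -37.0], [84.0, -38.0], [82.0, -68.0]]
```

```bash
python3 -c "
from h import *
print(ctrl.hand_in())"
```

```text
the job is handed in; nothing more can be done
None
```

The job is handed in at about 22 s: the amber bottle stands upright in the clamp, pressed between both jaws with about 10 N as the screw was turned to its stop, and the gripper is clear. The collar was not tested for play afterwards; the other bottles and the jar were never approached, but I did not check them with a final picture.

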